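Slide the ground-glass plate under the viewing bridge

TASK

Square the white-framed ground-glass plate up with the open end of the low viewing bridge and push it flat along the table, under the bridge's bar, until it is fully home against the stop at the far end; then let go of it and leave it there. Push it with the fingertips only: do not lift or tip it, and leave the other things on the table where they are.

Things in the scene. Friction and masses are not known exactly. Their poses are not given: they have to be found in the camera images.
- plate: Flat ground-glass plate in a white frame, 80 (its x) x 96 (its y) x 8 tall, 55 to 120 g, loose, lying flat. Origin at the centre of its underside, z up; the same turned half round. Starts before the bridge's open end, 125 to 155 mm short of home along the bridge's y, up to 35 mm to either side, turned up to 0.35 rad.
- bridge: Low viewing bridge fixed to the table. Origin on the table at the centre of the plate's home (below the lens), z up. The plate slides in along +y (roughly to the robot's left) from the open end at -y. Two aluminium side rails 13 tall leave a slot 88 wide from y = -20 to +60. Plate home: it touches the stop, the origins coincide, its y along the bridge's y, its rear edge at y = -48.
- bridge_bar (a point): Centre of the underside of the dark bar across the rails, 13 above the table; the bar covers the bridge's y = -20 to +20 and is 8 thick (top at 21, screw heads to 25). A black lens cell 31 dia stands on its middle, top at 32.
- bridge_mouth (a point): Middle of the open end, on the table at the bridge's y = -44. From y = -20 to here the rails flare outward to a mouth about 110 wide inside; nothing of the bridge lies beyond it.
- bridge_stop (a point): Middle of the face of the stop, on the table at the bridge's y = +48: an aluminium rail 13 tall across the far end.
- screw_jar: white screw-cap pot, 38 dia x 48 tall, standing beside the bridge on the side nearer the robot; origin at the centre of its underside; not to be disturbed
- lens_cell: loose black lens ring, 31 dia x 11 tall, lying beside the bridge on the side nearer the robot; origin at the centre of its underside; not to be disturbed
- marker_pen: red capped marker lying on the table, 12x127x12, long axis y; origin at the centre of its underside; not to be disturbed
- hex_key: black L-shaped hex key lying flat, 31x76x5, beyond the work, toward the back right; origin at the centre of its underside; not to be disturbed
- bnc_tee: small metal coax tee, 31x36x14, lying well to the left of the bridge; origin at the centre of its underside; not to be disturbed
- swab_box: slim white box, 18x85x12, lying near the table's front edge on the left; origin at the centre of its underside; not to be disturbed
Mind the look-alikes: they are no part of the job. Several things have the shape of the plate; the one meant has the colours described above.

How it is judged:
At the end, for the whole second after the job is handed in: The plate lies flat and at rest under the bridge, its centre within 5 mm of fully home against the stop along the slide, within 8 mm sideways and 0.09 rad of square (y of plate in the frame of bridge between -0.005 and 0.004 m and x of plate in the frame of bridge between -0.008 and 0.008 m and angle between the y axis of plate and the y axis of bridge, either way round below 0.09 rad and height (world z) of plate below 0.003 m and angle between plate's own z axis and vertical below 0.03 rad and linear speed of plate below 0.01 m/s); the robot touches nothing.
It fails at once if the plate is lifted off the table (more than 6 mm) (height (world z) of plate above 0.006 m).
It fails at once if the plate is tipped (more than 0.1 rad) (angle between plate's own z axis and vertical above 0.1 rad).
It fails at once if another thing on the table is moved more than 15 mm (distance of any of screw_jar, lens_cell, marker_pen, hex_key, bnc_tee, swab_box from where it was at the start of the episode above 0.015 m).
It also fails if it takes over 64 s, if anything falls off the work surface, if the arm or the gripper's body presses on something with over 40 N, if the wrist force passes 120 N, or if a joint passes its speed limit or range.

ROBOT

A 6-joint arm with a two-finger parallel gripper is mounted at the origin on a cart in front of the work surface, level with it; the furniture and walls round the work are solid. World frame = base frame: x ahead of the robot, y to its left, z up, the work surface at z = 0. Lengths are in m, angles in rad, forces in N, time in s.
With the tool pointing down it reaches from about 0.225 to 0.725 m from the base axis. Payload 3.1 kg.
Tool frame: the origin (TCP) lies at the very end of the fingers, on their centre line; the grasp point (between the pads) lies 19 mm behind it (hold_point_z is the distance from the TCP to the grasp point, in m); z points along the fingers, y is the line along which they close (so a half turn about z gives the same grasp; the last joint's range is limited). The gripper opens to 85 mm and grips with 20 to 120 N. Pads are 22 mm wide; open, the fingers measure 114 mm over their backs; the gripper's body (76 mm by 85 mm) begins 54 mm behind the grasp point. The pads swing forward as they close: fully open they stand 13 mm farther back than shut.
Start: joints at [-0.128, 0.048, 0.099, 1.622, 0, 1.443], TCP at [0.525, -0, 0.231] pointing down, gripper open.
Joint ranges: [-2.91, 2.91], [-0.99, 1.94], [-1.21, 1.42], [-2.12, 2.29], [-1.49, 1.47], [-3.14, 3.14]. Speed limits (rad/s): [2.79, 2.79, 3.14, 3.14, 3.14, 3.14].

INTERFACE

Orientations are given as a unit quaternion [x, y, z, w].
In Python, from station import sense, snapshot, finish_job, outline_of, mark_of, hold_point_z gives the robot as it stands.
- The arm moves only by the tool play_rows, never from a script. Its argument "deltas" is a list of rows, each a list of 7 numbers: the closure, from 0 (fully open) to 1 (shut), then the shift along the tool's x, y, z in m, then the turn, a rotation vector about the tool's x, y, z in rad. A call has 1 to 5 rows; each row is the pose to reach, as a shift and turn from the pose commanded when the call began, along the tool's axes at that moment; what a row does not reach only later rows make up. A row lasts 1/10 s, in which the tool goes at most 50 mm and 8.59 degrees, less where a joint would pass 70% of its speed; a pose out of reach is approached as far as the arm can. A call with a gripper value outside its range is refused whole. The fingers move at their own pace and stop on an object; "force" is the grip in N (left out, the last holds). Time passes only in rows, so rows that repeat a pose let the fingers close. It gives the time, the measured TCP pose, the force, the opening and the grip force at its end, in the units of the state.
- sense(): the state, without advancing time (a new reading comes with each control period).
- snapshot(name): name is "scene" or "side" or "wrist"; returns a dict with "img" (420x560x3 uint8, blue, green, red), "fx", "fy", "cx", "cy" (pixels), "R" (3x3) and "t" (3): a world point X has camera coordinates R X + t. Camera axes: x right, y down, z forward; pixel columns grow to the right and rows downward; lengths in m; the calibration is good to about 2 mm. A picture is of the moment at which its call begins. There is no depth.
- finish_job(): hands the job in; it is judged then, once.
Trained networks look in a picture, given as the dict that the camera call returned (one of the last four; its "shot" number tells which), for a name from the list of things; names that differ only in an ending like _2 or _b are one class to them, and where a whole thing is asked for, a point or a joint stands for the part that bears it (a point fixed in the world has none). Each returns a list of dicts, best first, with "conf" (0 to 1); they miss things now and then, are a little off and sometimes report something else, mostly with a low value. They report only what shows in the picture. A call takes as long as a camera call. They do not tell look-alikes from the thing itself.
- outline_of(thing, picture): "mask" (420x560 bool, what is visible of it) and "position" ([column, row] in pixels, amid what is visible of it).
- mark_of(thing, picture): "position" ([column, row] in pixels: a listed point, or the origin of a listed thing).
The state is a dict: "time": time; "qpos": joint angles; "qd": joint speeds; "joint_efforts": joint torques, N m; "ee_pos": TCP position; "tcp_rot": TCP orientation; "wrist_force": force on the tool from outside, world axes, zero at the start; "wrist_torque": the same for the moment, N m; "gripper_width": finger opening in m; "grip_force": force on a finger pad.
Only numpy, scipy, OpenCV 4.12 (cv2) and the standard library are available. Lean on these libraries where they do the work, as an engineer would, in place of code of your own. Each camera call takes 0.05 s, during which the arm holds its last target. There are 200 camera calls.

## Working session

There is one attempt and no reset: what is moved stays moved. The work goes in short steps, Python scripts to look and compute and a tool call to move; the robot and the scene stay as the last step left them, time stands still between calls to the robot, and variables do not carry over. Pictures are saved under pics/ and viewed, at most 10 in all, crops included, and the job is handed in when it is done.

Besides the shell and the picture viewer there is one more tool, called after "Emit:" as name([rows], argument=value, ...), one row to a line, values as JSON. play_rows: Moves the arm, as the interface text tells. Its arguments: {"type":"object","properties":{"deltas":{"type":"array"},"force":{"type":"number"}},"required":["deltas"]}

```bash
mkdir -p pics; ls
cat > h.py <<'E'
import numpy as np, cv2
from station import *
def ray(p,s,z=0.0):
    d=np.array([(p[0]-s["cx"])/s["fx"],(p[1]-s["cy"])/s["fy"],1.]); R=np.array(s["R"]);t=np.array(s["t"])
    o=-R.T@t; d=R.T@d; return o+d*(z-o[2])/d[2]
def proj(X,s):
    c=np.array(s["R"])@np.array(X)+np.array(s["t"]); return [c[0]/c[2]*s["fx"]+s["cx"],c[1]/c[2]*s["fy"]+s["cy"]]
E
cat > a.py <<'E'
from h import *
ims=[]
for n in ["scene","side"]:
    s=snapshot(n); ims.append(s["img"])
    for k in ["plate","bridge"]:
        for o in outline_of(k,s)[:4]:
            c,_=cv2.findContours(o["mask"].astype(np.uint8),0,1)
            b=cv2.minAreaRect(max(c,key=cv2.contourArea)) if c else None
            print(n,k,round(o["conf"],2),np.round(o["position"]),np.round(ray(o["position"],s,.008),3),b)
    for k,z in [("plate",0),("bridge",0),("bridge_bar",.013),("bridge_mouth",0),("bridge_stop",0),("screw_jar",0),("lens_cell",0),("marker_pen",0)]:
        for o in mark_of(k,s)[:3]: print(n,k,round(o["conf"],2),np.round(o["position"]),np.round(ray(o["position"],s,z),3))
    cv2.imwrite(f"pics/{n}0.png",s["img"])
E
python3 a.py; python3 -c "
from station import *;print(sense())"
```

```text
pics
scene plate 0.87 [370. 184.] [0.541 0.108 0.008] ((370.60003662109375, 183.30001831054688), (45.1685791015625, 28.62166976928711), 26.56505012512207)
scene plate 0.75 [250. 243.] [0.53  0.432 0.008] ((249.5, 244.0), (33.83671188354492, 56.85677719116211), 56.3099365234375)
scene bridge 0.84 [326. 217.] [0.507 0.263 0.008] ((325.224365234375, 216.76199340820312), (69.84793853759766, 35.85434341430664), 19.885164260864258)
scene plate 0.79 [251. 245.] [0.532 0.429 0.   ]
scene bridge 0.93 [329. 217.] [0.511 0.252 0.   ]
scene bridge_bar 0.79 [329. 208.] [0.522 0.243 0.013]
scene bridge_mouth 0.78 [339. 209.] [0.52  0.218 0.   ]
scene bridge_stop 0.82 [314. 224.] [0.512 0.29  0.   ]
scene screw_jar 0.83 [385. 239.] [0.393 0.208 0.   ]
scene lens_cell 0.73 [367. 251.] [0.388 0.261 0.   ]
scene marker_pen 0.86 [329. 319.] [0.304 0.421 0.   ]
side plate 0.78 [311. 185.] [0.562 0.07  0.008] ((310.10137939453125, 189.8581085205078), (34.46772766113281, 15.908183097839355), 8.972627639770508)
side plate 0.76 [243. 248.] [0.536 0.437 0.008] ((244.9399871826172, 248.9199676513672), (47.376
[... 958 characters left out ...]
e-01,  4.80216313e-02,  9.92310996e-02,  1.62202019e+00,
        1.24513204e-05,  1.44299410e+00]), 'qd': array([ 7.64453613e-05,  7.52240076e-04,  1.31326832e-03,  4.37813113e-04,
       -3.27490211e-04,  1.31780827e-03]), 'joint_efforts': array([-2.92825143e-04, -3.38659286e+01,  3.20162916e+01,  1.32739868e-03,
       -2.30474016e-04,  3.36461449e-05]), 'ee_pos': array([ 5.24996514e-01, -2.57667269e-06,  2.31315909e-01]), 'tcp_rot': array([ 7.07102203e-01,  7.07111359e-01,  5.28109322e-07, -9.50177221e-06]), 'wrist_force': array([-0.23481411, -0.01663658,  0.66046244]), 'wrist_torque': array([-0.01516577, -0.00109281,  0.02170415]), 'grip_force': 0.0, 'gripper_width': 0.08485032321555397}
```

View pics/scene0.png

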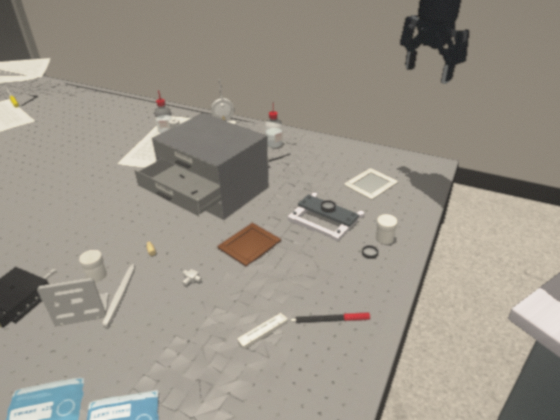

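View pics/side0.png

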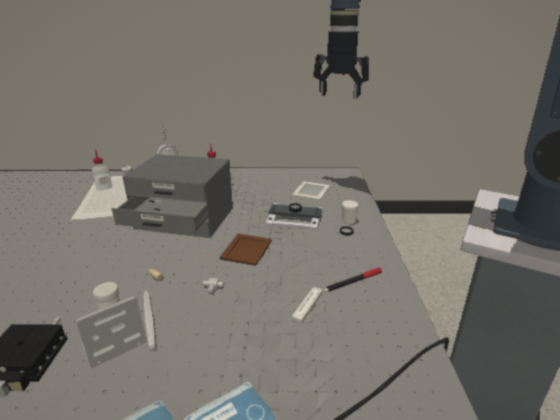

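Candidates: the white-framed plate at scene (371,183) and its brown look-alike at scene (250,243). I choose the white one, at about (0.55, 0.09). Next is a look from above with the wrist camera.

Emit:
play_rows([
  [0.4,0.04,0,0,0,0,0],
  [0.4,0.08,0,0,0,0,0],
  [0.4,0.1,0,0,0,0,0],
  [0.4,0.1,0,0,0,0,0],
  [0.4,0.1,0,0,0,0,0],
])

```text
time: 1.6
ee_pos: [0.525, 0.1, 0.2313]
tcp_rot: [0.707, 0.707, -0.0, 0.0]
wrist_force: [-0.5, 0.6, -0.5]
gripper_width: 0.0514
grip_force: 0.0
```

```bash
cat > w.py <<'E'
from h import *
import sys
s=snapshot("wrist"); cv2.imwrite(f"pics/{sys.argv[1]}.png",s["img"])
print(np.round(-np.array(s["R"]).T@s["t"],3),sense()["ee_pos"],sense()["gripper_width"])
for o in outline_of("plate",s)[:3]:
    c,_=cv2.findContours(o["mask"].astype(np.uint8),0,1)
    c=max(c,key=cv2.contourArea)[:,0]
    w=np.array([ray(p,s,.008)[:2]*1000 for p in c],np.float32)
    print("plate",o["conf"],o["position"],cv2.minAreaRect(w))
for k,z in [("plate",0),("bridge",0),("bridge_bar",.013),("bridge_mouth",0),("bridge_stop",0),("screw_jar",0),("lens_cell",0)]:
    for o in mark_of(k,s)[:2]: print(k,round(o["conf"],2),np.round(o["position"]),np.round(ray(o["position"],s,z),4))
E
python3 w.py w1
```

```text
[0.526 0.184 0.374] [0.52502682 0.09950287 0.23128902] 0.05141998279708706
plate 0.75 [299.4, 166.1] ((551.43359375, 100.40306091308594), (81.02899932861328, 96.27706909179688), 8.722850799560547)
plate 0.44 [243.4, 16.9] ((522.76416015625, 222.3568878173828), (140.87294006347656, 60.15858840942383), 0.06618016213178635)
plate 0.55 [300. 168.] [0.5519 0.0984 0.    ]
bridge 0.76 [270.   2.] [0.521  0.2519 0.    ]
screw_jar 0.67 [139.  55.] [0.396  0.2075 0.    ]
```

View pics/w1.png

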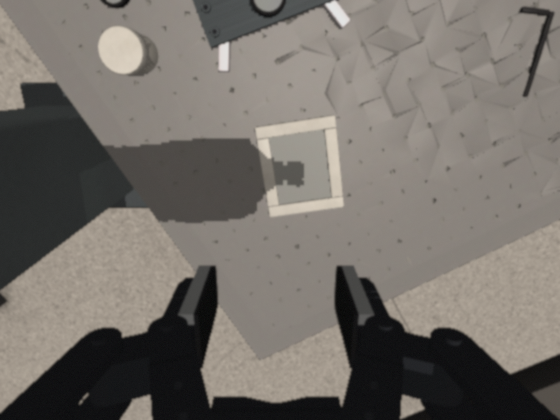

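The wrist picture shows the white-framed plate at about (300,166) and the bridge's bar at the top edge, with the jar at (125,50). The fingers are clear. I'll move on to measure the bridge.

Emit:
play_rows([
  [0.4,0.04,0,0,0,0,0],
  [0.4,0.08,0,0,0,0,0],
  [0.4,0.1,0,0,0,0,0],
  [0.4,0.1,0,0,0,0,0],
  [0.4,0.1,0,0,0,0,0],
])

```text
time: 2.55
ee_pos: [0.5249, 0.1999, 0.2312]
tcp_rot: [0.707, 0.707, -0.0, 0.0]
wrist_force: [-0.4, -0.2, 0.4]
gripper_width: 0.0512
grip_force: 0.0
```

```bash
python3 w.py w2; python3 -c "
import cv2;i=cv2.imread('pics/w2.png');cv2.imwrite('pics/w2b.png',cv2.resize(i[:300,100:480],None,fx=2,fy=2,interpolation=2))"
```

```text
[0.526 0.284 0.374] [0.52501497 0.19935503 0.2312639 ] 0.05145903866615775
plate 0.95 [295.7, 252.1] ((551.2173461914062, 100.70247650146484), (80.06456756591797, 98.30156707763672), 8.524784088134766)
plate 0.3 [266.0, 104.4] ((515.6970825195312, 260.6798400878906), (129.56236267089844, 103.07540130615234), 19.479957580566406)
plate 0.56 [297. 254.] [0.5506 0.0988 0.    ]
bridge 0.67 [269. 116.] [0.5197 0.2509 0.    ]
bridge 0.38 [130. 104.] [0.3823 0.2627 0.    ]
bridge_bar 0.85 [268. 115.] [0.5192 0.2532 0.013 ]
screw_jar 0.9 [148. 156.] [0.3933 0.2104 0.    ]
lens_cell 0.87 [128. 104.] [0.3798 0.2624 0.    ]
```

View pics/w2b.png

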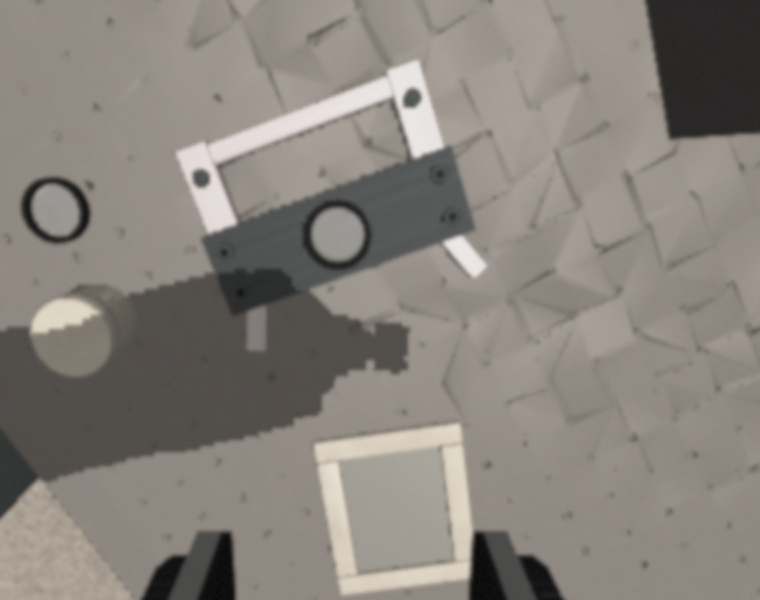

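Run:
```python
from h import *
s=snapshot("wrist")
f=lambda p,z:ray((p[0]/2+100,p[1]/2),s,z)[:2]*1000
c=np.array([f(p,.021) for p in [(204,238),(450,148),(474,228),(232,315)]]); print(c.round(1),c.mean(0))
print("lens",f((337,235),.032))
st=np.array([f(p,.013) for p in [(217,165),(398,98)]]);print(st)
for a,b in [(c[0],c[1]),(c[3],c[2]),st,(f((206,150),.013),f((238,222),.013)),(f((387,73),.013),f((412,158),.013))]:print(np.degrees(np.arctan2(*(b-a)[::-1])), a,b)
```

```text
[[456.6 249.8]
 [571.4 289.8]
 [584.2 254.3]
 [467.9 213. ]] [520.0577812  251.74183245]
lens [519.83606514 252.16680258]
[[463.37510884 282.55409728]
 [547.76631961 311.47126225]]
19.21265025332913 [456.64357619 249.8325405 ] [571.41176257 289.8274661 ]
19.57643505665823 [467.92782709 212.97074318] [584.24795894 254.33658005]
18.914337604383885 [463.37510884 282.55409728] [547.76631961 311.47126225]
-67.85699621092984 [458.64288145 289.18631162] [471.91112191 256.58080233]
-71.35908831243883 [542.58723872 321.88847983] [554.83296434 285.58680905]
```

The close crop shows the white-framed plate at crop (395,510) and the bridge squarely in view. The lens is at crop (337,235).

- **Bridge:** origin (0.520, 0.252), yaw 0.338.
- **Plate:** in the bridge frame it is at u −21 mm, v −153 mm, yaw −0.19 relative.

Plan: push flush on its −u side with two fingertips to square and centre it, then push it from behind.

Emit:
play_rows([
  [0.4,-0.03,-0.01,0,0,0,-0.14],
  [0.4,-0.06,-0.02,0,0,0,-0.28],
  [0.4,-0.09,-0.03,0,0,0,-0.42],
  [0.4,-0.124,-0.044,0,0,0,-0.56],
  [0.4,-0.124,-0.044,0,0,0,-0.7],
])

```text
time: 3.55
ee_pos: [0.4797, 0.0729, 0.2316]
tcp_rot: [0.421, 0.907, -0.001, 0.0]
wrist_force: [0.4, -0.0, 0.5]
gripper_width: 0.0513
grip_force: 0.0
```

Emit:
play_rows([
  [0.4,0,0,0.02,0,0,-0.14],
  [0.4,0,0,0.05,0,0,-0.28],
  [0.4,0,0,0.08,0,0,-0.42],
  [0.4,0,0,0.1,0,0,-0.56],
  [0.4,0,0,0.1,0,0,-0.7],
])

```text
time: 4.05
ee_pos: [0.4781, 0.0758, 0.1272]
tcp_rot: [0.083, 0.997, -0.0, -0.004]
wrist_force: [-0.2, 0.4, 0.8]
gripper_width: 0.0513
grip_force: 0.0
```

Emit:
play_rows([
  [0.4,0,0,0.02,0,0,-0.14],
  [0.4,0,0,0.05,0,0,-0.28],
  [0.4,0,0,0.08,0,0,-0.42],
  [0.4,0,0,0.1,0,0,-0.51],
  [0.4,0,0,0.1,0,0,-0.51],
])

```text
time: 4.55
ee_pos: [0.4775, 0.0759, 0.0277]
tcp_rot: [-0.169, 0.986, 0.001, -0.004]
wrist_force: [-0.5, 0.5, 0.2]
gripper_width: 0.051
grip_force: 0.0
```

Run:
```python
from h import *
from scipy.spatial.transform import Rotation as Ro
S=sense();print(S["ee_pos"],S["qpos"].round(2),S["gripper_width"],S["wrist_force"]);print(Ro.from_quat(S["tcp_rot"]).as_matrix().round(3))
s=snapshot("wrist");cv2.imwrite("pics/w3.png",s["img"])
```

```text
[0.47754536 0.07586059 0.02772366] [ 0.02  0.01 -0.35  1.22  0.   -0.32] 0.050989914955904374 [-0.53739746  0.50271315  0.23655722]
[[-0.943 -0.332 -0.008]
 [-0.332  0.943 -0.   ]
 [ 0.007  0.002 -1.   ]]
```

View pics/w3.png

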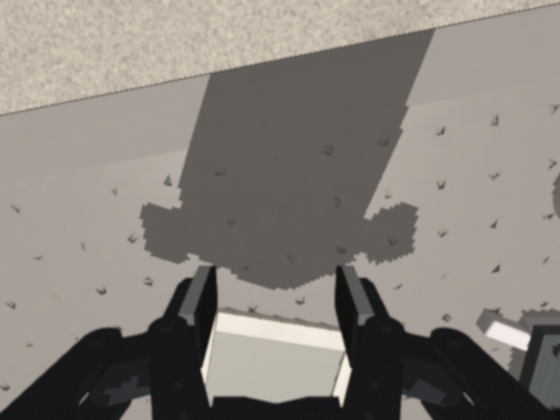

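The picture shows the fingertips (rows 265) clear of the plate's near edge (row ~320). I'll descend gently.

Emit:
play_rows([
  [0.4,0,0,0.008,0,0,0],
  [0.4,0,0,0.015,0,0,0],
  [0.4,0,0,0.02,0,0,0],
  [0.4,0,0,0.023,0,0,0],
  [0.4,0,0,0.023,0,0,0],
])

```text
time: 5.1
ee_pos: [0.4807, 0.076, 0.008]
tcp_rot: [-0.169, 0.986, 0.0, -0.0]
wrist_force: [-0.2, -0.3, 0.3]
gripper_width: 0.051
grip_force: 0.0
```

Emit:
play_rows([
  [0.4,0,0,0.001,0,0,0],
  [0.4,0,0,0.002,0,0,0],
  [0.4,0,0,0.003,0,0,0],
  [0.4,0,0,0.003,0,0,0],
])

```text
time: 5.5
ee_pos: [0.4809, 0.076, 0.0052]
tcp_rot: [-0.169, 0.986, 0.0, -0.0]
wrist_force: [-0.0, -0.5, 0.3]
gripper_width: 0.0512
grip_force: 0.0
```

Emit:
play_rows([
  [0.4,0,0,0.001,0,0,0],
  [0.4,0,0,0.002,0,0,0],
  [0.4,0,0,0.003,0,0,0],
  [0.4,0,0,0.003,0,0,0],
])

```text
time: 5.9
ee_pos: [0.4808, 0.076, 0.0021]
tcp_rot: [-0.169, 0.986, 0.0, -0.0]
wrist_force: [0.0, 0.5, -0.5]
gripper_width: 0.0512
grip_force: 0.0
```

Emit:
play_rows([
  [0.4,0,0,0.001,0,0,0],
  [0.4,0,0,0.002,0,0,0],
  [0.4,0,0,0.002,0,0,0],
])

```text
time: 6.2
ee_pos: [0.4808, 0.076, 0.0001]
tcp_rot: [-0.169, 0.986, 0.0, -0.0]
wrist_force: [-0.5, -0.1, -0.1]
gripper_width: 0.0514
grip_force: 0.0
```

Emit:
play_rows([
  [0.4,0,0,0.001,0,0,0],
  [0.4,0,0,0.001,0,0,0],
])

```text
time: 6.4
ee_pos: [0.4809, 0.076, -0.0008]
tcp_rot: [-0.169, 0.986, 0.0, -0.0]
wrist_force: [-0.4, -0.7, -0.0]
gripper_width: 0.0516
grip_force: 0.0
```

Emit:
play_rows([
  [0.4,0,0,0.001,0,0,0],
  [0.4,0,0,0.001,0,0,0],
])

```text
time: 6.6
ee_pos: [0.4809, 0.076, -0.0019]
tcp_rot: [-0.169, 0.986, 0.0, -0.0]
wrist_force: [-0.1, -0.4, 0.2]
gripper_width: 0.0512
grip_force: 0.0
```

Emit:
play_rows([
  [0.4,-0.006,0,0,0,0,0],
  [0.4,-0.012,0,0,0,0,0],
  [0.4,-0.018,0,0,0,0,0],
  [0.4,-0.022,0,0,0,0,0],
  [0.4,-0.026,0,0,0,0,0],
])

```text
time: 7.1
ee_pos: [0.5058, 0.0846, -0.0018]
tcp_rot: [-0.169, 0.986, -0.0, -0.0]
wrist_force: [-0.8, -0.6, 1.0]
gripper_width: 0.0513
grip_force: 0.4
```

Emit:
play_rows([
  [0.4,-0.004,0,0,0,0,0],
  [0.4,-0.008,0,0,0,0,0],
  [0.4,-0.012,0,0,0,0,0],
  [0.4,-0.014,0,0,0,0,0],
  [0.4,-0.014,0,0,0,0,0],
])

```text
time: 7.6
ee_pos: [0.5192, 0.0895, -0.0017]
tcp_rot: [-0.169, 0.986, 0.0, 0.0]
wrist_force: [0.0, 0.0, -0.2]
gripper_width: 0.0516
grip_force: 0.0
```

```bash
cat > m.py <<'E'
from h import *
import sys
O=np.array([520,252.]);th=0.338;u=np.array([np.cos(th),np.sin(th)]);v=np.array([-u[1],u[0]])
for n in sys.argv[2:]:
    s=snapshot(n);cv2.imwrite(f"pics/{sys.argv[1]}{n}.png",s["img"])
    for o in outline_of("plate",s)[:2]:
        c,_=cv2.findContours(o["mask"].astype(np.uint8),0,1)
        w=np.array([ray(p,s,.008)[:2]*1000 for p in max(c,key=cv2.contourArea)[:,0]],np.float32)
        r=cv2.minAreaRect(w);d=np.array(r[0])-O;print(n,round(o["conf"],2),"uv",d@u,d@v,"size",r[1],"ang-bridge",r[2]-np.degrees(th), "u range",((w-O)@u).min(),((w-O)@u).max(),"v",((w-O)@v).min(),((w-O)@v).max())
d=np.array(sense()["ee_pos"][:2])*1000-O;print("tcp uv",d@u,d@v,sense()["ee_pos"][2],sense()["wrist_force"].round(1))
E
python3 m.py a scene side wrist
```

```text
scene 0.74 uv -6.892848230031851 -139.8536267199671 size (79.29014587402344, 96.23846435546875) ang-bridge -1.2347288159979968 u range -45.72442002736916 33.456455859450465 v -188.4134483880079 -91.1946683357004
scene 0.72 uv 69.941906966 166.71705050549897 size (86.3973388671875, 101.92577362060547) ang-bridge -6.327629092182079 u range 23.383414116708718 114.7381045271739 v 112.5718895909614 220.3302356030351
side 0.89 uv -2.717631701717411 -145.50888330652342 size (80.0087661743164, 116.11620330810547) ang-bridge 2.4590635271416517 u range -43.26693264157402 36.744573843653754 v -203.64636444635428 -87.3189191909484
side 0.51 uv -1.0590045744696843 2.062595618594749 size (132.67819213867188, 131.64317321777344) ang-bridge -0.03210354133979365 u range -67.41616379924157 65.27297291349974 v -63.757034268042446 67.8847352670582
wrist 0.87 uv -19.231363953311245 -152.73324317856228 size (51.93599319458008, 68.34425354003906) ang-bridge -1.075779917682567 u range -45.43022863445036 7.322380078601105 v -187.07433249193903 -118.71810035020815
wrist 0.69 uv -58.90706934414853 -37.91245255651536 size (17.328035354614258, 11.145925521850586) ang-bridge 60.123589512859425 u range -67.00446346090426 -50.43210053540655 v -46.348605328583034 -32.789011826996365
tcp uv -55.205081233277475 -153.0032872782162 -0.0016724709186042713 [ 0.6 -0.8  0.7]
```

The push works: the plate is now square, with its edge at u≈−45. I'll push 5 mm more, then back off, lift and go to the rear.

Emit:
play_rows([
  [0.4,-0.002,0,0,0,0,0],
  [0.4,-0.004,0,0,0,0,0],
  [0.4,-0.005,0,0,0,0,0],
  [0.4,-0.005,0,0,0,0,0],
  [0.4,0.01,0,0,0,0,0],
])

```text
time: 8.4
ee_pos: [0.5111, 0.0863, -0.0012]
tcp_rot: [-0.169, 0.986, -0.0, 0.001]
wrist_force: [0.7, -0.1, 0.1]
gripper_width: 0.0514
grip_force: 0.0
```

Emit:
play_rows([
  [0.4,0.01,0,0,0,0,0],
  [0.4,0.01,0,-0.03,0,0,0],
  [0.4,0.01,0,-0.07,0,0,0],
  [0.4,0.01,0,-0.11,0,0,0],
  [0.4,0.01,0,-0.15,0,0,0],
])

```text
time: 8.9
ee_pos: [0.4994, 0.0826, 0.1497]
tcp_rot: [-0.169, 0.986, 0.0, 0.0]
wrist_force: [0.6, -0.4, 1.0]
gripper_width: 0.0506
grip_force: 0.0
```

```bash
python3 m.py b scene wrist;python3 -c "
from station import *;print(sense()['qpos'])"
```

```text
scene 0.71 uv -1.6545173624409204 -140.4606958929699 size (83.3239974975586, 104.32154846191406) ang-bridge 0.924818989788136 u range -43.90325800183498 40.73734120024372 v -192.95929369352982 -88.71608338109438
scene 0.6 uv 69.51676870343013 167.47035080832285 size (86.15524291992188, 102.97103118896484) ang-bridge -4.495048525775829 u range 24.956011017776124 115.55115419111961 v 113.73267170445204 221.1095591388669
wrist 0.82 uv 86.93954497118555 111.99379268354798 size (54.94280242919922, 16.206045150756836) ang-bridge 14.701615330730519 u range 58.31113864147983 111.46232105950811 v 107.53793113772873 126.80330640752216
wrist 0.78 uv 0.9207758953674877 -146.82900840596193 size (80.99068450927734, 96.6085433959961) ang-bridge 0.1703729601250501 u range -39.660396567058136 41.55723137704185 v -195.02233071541912 -98.59239162952143
tcp uv -74.07601905402473 -153.45112445717012 0.1500208795813793 [-1.1  0.5 -0.5]
[ 3.13136827e-02 -4.30010798e-03 -1.15343311e-01  1.45576998e+00
  1.31278518e-04 -3.07833282e-01]
```

Plate is at u≈+1, square, rear edge v≈−195. I'll turn 90° and go behind it.

Emit:
play_rows([
  [0.4,-0.02,-0.018,0,0,0,0.14],
  [0.4,-0.04,-0.036,0,0,0,0.28],
  [0.4,-0.06,-0.054,0,0,0,0.42],
  [0.4,-0.075,-0.067,0,0,0,0.56],
  [0.4,-0.075,-0.067,0,0,0,0.7],
])

```text
time: 9.6
ee_pos: [0.5934, 0.0432, 0.1449]
tcp_rot: [0.183, 0.983, -0.0, -0.002]
wrist_force: [0.1, 1.0, -1.4]
gripper_width: 0.0515
grip_force: 0.0
```

Emit:
play_rows([
  [0.4,0,0,0,0,0,0.14],
  [0.4,0,0,0,0,0,0.28],
  [0.4,0,0,0,0,0,0.42],
  [0.4,0,0,0,0,0,0.56],
  [0.4,0,0,0,0,0,0.7],
])

```text
time: 10.1
ee_pos: [0.5913, 0.0444, 0.1455]
tcp_rot: [0.508, 0.861, -0.001, -0.002]
wrist_force: [0.7, 0.3, -0.2]
gripper_width: 0.0514
grip_force: 0.0
```

Emit:
play_rows([
  [0.4,0,0,0.03,0,0,0.1],
  [0.4,0,0,0.06,0,0,0.171],
  [0.4,0,0,0.09,0,0,0.171],
  [0.4,0,0,0.11,0,0,0.171],
  [0.4,0,0,0.11,0,0,0.171],
])

```text
time: 10.6
ee_pos: [0.5873, 0.0446, 0.0315]
tcp_rot: [0.578, 0.816, -0.003, -0.005]
wrist_force: [-0.6, 0.8, -1.1]
gripper_width: 0.0512
grip_force: 0.0
```

```bash
python3 m.py c wrist
python3 - <<'E'
from station import *
from scipy.spatial.transform import Rotation as Ro
print(Ro.from_quat(sense()["tcp_rot"]).as_matrix().round(3))
E
```

```text
wrist 0.86 uv 2.3820310597890675 -148.53239158026147 size (80.3526840209961, 90.95206451416016) ang-bridge 0.10412883475883916 u range -37.8682464623289 42.6055231289889 v -194.06700930572546 -103.12734478376449
tcp uv -1.5927084031374816 -219.41766684672453 0.03658407582642634 [0.2 0.4 0.2]
[[-0.333  0.943 -0.004]
 [ 0.943  0.333  0.   ]
 [ 0.001 -0.003 -1.   ]]
```

View pics/cwrist.png

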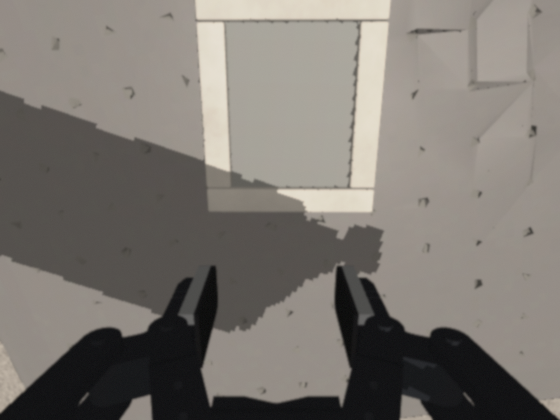

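The plate is square ahead of the fingers (rear edge row 212, tips at row 265). I'll descend behind it.

Emit:
play_rows([
  [0.4,0,0.001,0.01,0,0,0],
  [0.4,0,0.002,0.02,0,0,0],
  [0.4,0,0.002,0.03,0,0,0],
  [0.4,0,0.002,0.036,0,0,0],
  [0.4,0,0.002,0.036,0,0,0],
])

```text
time: 11.2
ee_pos: [0.5934, 0.0451, 0.0006]
tcp_rot: [0.578, 0.816, -0.001, -0.001]
wrist_force: [-0.6, 0.1, 0.3]
gripper_width: 0.0512
grip_force: 0.0
```

Emit:
play_rows([
  [0.4,0,0,0,0,0,0],
])

```text
time: 11.3
ee_pos: [0.5946, 0.0451, 0.0021]
tcp_rot: [0.578, 0.816, -0.0, -0.0]
wrist_force: [0.5, 0.4, 0.5]
gripper_width: 0.051
grip_force: 0.0
```

Emit:
play_rows([
  [0.4,0.004,0,0.002,0,0,0],
  [0.4,0.008,0,0.0035,0,0,0],
  [0.4,0.014,0,0.0035,0,0,0],
  [0.4,0.02,0,0.0035,0,0,0],
  [0.4,0.026,0,0.0035,0,0,0],
])

```text
time: 11.8
ee_pos: [0.586, 0.0701, -0.0011]
tcp_rot: [0.578, 0.816, -0.0, 0.0]
wrist_force: [0.5, -0.7, -0.9]
gripper_width: 0.051
grip_force: 0.3
```

Emit:
play_rows([
  [0.4,0.006,0,0,0,0,0],
  [0.4,0.012,0,0,0,0,0],
  [0.4,0.018,0,0,0,0,0],
  [0.4,0.024,0,0,0,0,0],
  [0.4,0.03,0,0,0,0,0],
])

```text
time: 12.3
ee_pos: [0.576, 0.0983, -0.0011]
tcp_rot: [0.578, 0.816, 0.0, 0.0]
wrist_force: [0.0, 0.1, 0.5]
gripper_width: 0.051
grip_force: 0.4
```

```bash
python3 m.py d scene wrist
```

```text
scene 0.89 uv 69.82770566455935 167.55320622054265 size (84.63213348388672, 100.18950653076172) ang-bridge -6.200486185993114 u range 23.383414116708718 115.93247798573478 v 117.59686310843664 220.24331200671566
scene 0.69 uv -0.7285555801849813 -99.40296392567211 size (82.73571014404297, 103.1768798828125) ang-bridge -0.33215046211616084 u range -42.309614671383535 40.64987520197009 v -150.91190120727637 -47.6656870303696
wrist 0.76 uv 2.52239472622886 -103.25282418335541 size (79.78517150878906, 95.2635498046875) ang-bridge 0.11092281058891729 u range -37.39532815220341 42.42622362964982 v -150.88579038575563 -55.547220246531026
tcp uv 1.8468795243374085 -163.65644324866426 -0.0012064990694781765 [-0.  -0.2  0.3]
```

Emit:
play_rows([
  [0.4,0.006,0,0,0,0,0],
  [0.4,0.012,0,0,0,0,0],
  [0.4,0.018,0,0,0,0,0],
  [0.4,0.024,0,0,0,0,0],
  [0.4,0.03,0,0,0,0,0],
])

```text
time: 13.0
ee_pos: [0.566, 0.1267, -0.0012]
tcp_rot: [0.578, 0.816, -0.0, 0.0]
wrist_force: [0.6, -0.5, -0.5]
gripper_width: 0.0511
grip_force: 0.4
```

Emit:
play_rows([
  [0.4,0.006,-0.001,0,0,0,0],
  [0.4,0.012,-0.001,0,0,0,0],
  [0.4,0.018,-0.001,0,0,0,0],
  [0.4,0.024,-0.001,0,0,0,0],
  [0.4,0.03,-0.001,0,0,0,0],
])

```text
time: 13.5
ee_pos: [0.5551, 0.1546, -0.0011]
tcp_rot: [0.578, 0.816, 0.0, 0.0]
wrist_force: [0.2, -0.7, -0.1]
gripper_width: 0.0515
grip_force: 0.4
```

Emit:
play_rows([
  [0.4,0.005,0,0,0,0,0],
  [0.4,0.01,0,0,0,0,0],
  [0.4,0.015,0,0,0,0,0],
  [0.4,0.02,0,0,0,0,0],
  [0.4,0.025,0,0,0,0,0],
])

```text
time: 14.0
ee_pos: [0.5468, 0.1781, -0.0012]
tcp_rot: [0.578, 0.816, -0.0, 0.0]
wrist_force: [0.5, -1.2, 0.6]
gripper_width: 0.0513
grip_force: 0.4
```

```bash
python3 m.py e wrist
```

```text
wrist 0.58 uv 1.478976414609905 -44.79785442431957 size (79.85767364501953, 45.33978271484375) ang-bridge 0.0474176378594251 u range -38.45849446602771 41.404917020643325 v -67.48161025236452 -22.097560513804908
tcp uv 0.7056374476350663 -78.06699501228576 -0.0012452030716268367 [-0.3 -0.2  0.1]
```

View pics/ewrist.png

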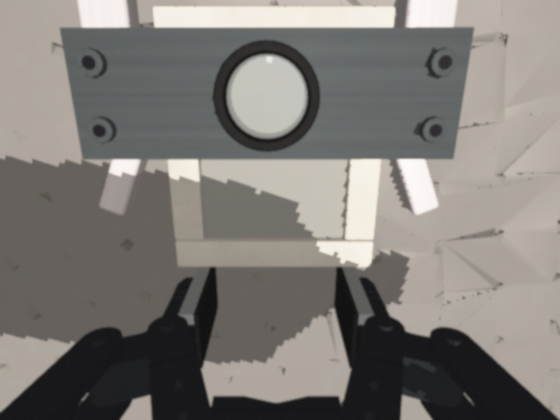

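The plate is under the bar (rows 30–160), centred between the rails, with its rear edge at row 267. About 19 mm remain, so I'll push slowly and watch the force.

Emit:
play_rows([
  [0.4,0.003,0,0,0,0,0],
  [0.4,0.006,0,0,0,0,0],
  [0.4,0.009,0,0,0,0,0],
  [0.4,0.012,0,0,0,0,0],
  [0.4,0.015,0,0,0,0,0],
])

```text
time: 14.6
ee_pos: [0.5418, 0.1921, -0.0013]
tcp_rot: [0.578, 0.816, -0.0, -0.0]
wrist_force: [0.1, -0.3, 0.4]
gripper_width: 0.0513
grip_force: 0.3
```

Emit:
play_rows([
  [0.4,0.001,0,0,0,0,0],
  [0.4,0.002,0,0,0,0,0],
  [0.4,0.002,0,0,0,0,0],
])

```text
time: 14.9
ee_pos: [0.5411, 0.194, -0.0012]
tcp_rot: [0.578, 0.816, 0.0, -0.0]
wrist_force: [0.4, 1.5, -0.1]
gripper_width: 0.0512
grip_force: 0.0
```

Emit:
play_rows([
  [0.4,0.001,0,0,0,0,0],
  [0.4,0.001,0,0,0,0,0],
])

```text
time: 15.1
ee_pos: [0.5409, 0.1948, -0.0012]
tcp_rot: [0.578, 0.816, 0.0, -0.0]
wrist_force: [-0.2, 0.1, 0.0]
gripper_width: 0.0512
grip_force: 0.1
```

Emit:
play_rows([
  [0.4,0.001,0,0,0,0,0],
  [0.4,0.001,0,0,0,0,0],
])

```text
time: 15.3
ee_pos: [0.5406, 0.1957, -0.0012]
tcp_rot: [0.578, 0.816, 0.0, -0.0]
wrist_force: [0.3, -0.4, -0.7]
gripper_width: 0.0509
grip_force: 0.2
```

Emit:
play_rows([
  [0.4,0.001,0,0,0,0,0],
  [0.4,0.001,0,0,0,0,0],
])

```text
time: 15.5
ee_pos: [0.5402, 0.1967, -0.0012]
tcp_rot: [0.578, 0.816, 0.0, -0.0]
wrist_force: [-0.0, 0.5, -0.9]
gripper_width: 0.0514
grip_force: 0.2
```

Emit:
play_rows([
  [0.4,0.001,0,0,0,0,0],
  [0.4,0.001,0,0,0,0,0],
])

```text
time: 15.7
ee_pos: [0.5403, 0.1968, -0.0012]
tcp_rot: [0.578, 0.816, -0.001, 0.001]
wrist_force: [1.5, -2.7, -0.3]
gripper_width: 0.0516
grip_force: 1.6
```

```bash
python3 m.py f wrist
```

```text
wrist 0.72 uv 1.3419944913474142 34.19048841932287 size (79.84139251708984, 28.092662811279297) ang-bridge 0.042386052166065724 u range -38.575921904271276 41.25662678264872 v 20.11520252790919 48.242738926705755
tcp uv 0.8033803047955937 -58.758727379419796 -0.00117512440950545 [ 1.1 -3.3  0.1]
```

Force rises and the front edge reads v=48.2, so the plate is at the stop. One more mm to confirm, then back off and rise.

Emit:
play_rows([
  [0.4,0.001,0,0,0,0,0],
  [0.4,0.001,0,0,0,0,0],
])

```text
time: 16.0
ee_pos: [0.5402, 0.1969, -0.0011]
tcp_rot: [0.578, 0.816, -0.001, 0.002]
wrist_force: [1.9, -5.9, -0.8]
gripper_width: 0.0512
grip_force: 3.0
```

Emit:
play_rows([
  [0.4,-0.005,0,0,0,0,0],
  [0.4,-0.02,0,0,0,0,0],
  [0.4,-0.03,0,-0.02,0,0,0],
  [0.4,-0.03,0,-0.06,0,0,0],
  [0.4,-0.03,0,-0.1,0,0,0],
])

```text
time: 16.5
ee_pos: [0.5486, 0.1694, 0.0986]
tcp_rot: [0.578, 0.816, -0.001, -0.002]
wrist_force: [0.4, 0.9, 0.3]
gripper_width: 0.0513
grip_force: 0.0
```

Emit:
play_rows([
  [0.4,0,0,-0.03,0,0,0],
  [0.4,0,0,-0.06,0,0,0],
  [0.4,0,0,-0.06,0,0,0],
  [0.4,0,0,-0.06,0,0,0],
])

```text
time: 16.9
ee_pos: [0.5504, 0.1701, 0.1598]
tcp_rot: [0.578, 0.816, 0.001, 0.001]
wrist_force: [-0.3, -0.2, 0.2]
gripper_width: 0.0512
grip_force: 0.0
```

```bash
python3 m.py g wrist; python3 -c "
import cv2;i=cv2.imread('pics/gwrist.png');cv2.imwrite('pics/g2.png',cv2.resize(i[:300,100:480],None,fx=2,fy=2,interpolation=2))"
```

```text
wrist 0.86 uv 1.245022047938574 34.99697448091322 size (79.83942413330078, 26.413137435913086) ang-bridge 0.0746698351250501 u range -38.66184424713839 41.17664979205374 v 21.73998966700337 48.253911438346535
tcp uv -0.07759222168357041 -87.04818781434174 0.15715601920416467 [ 0.  -0.8  0.7]
```

View pics/g2.png

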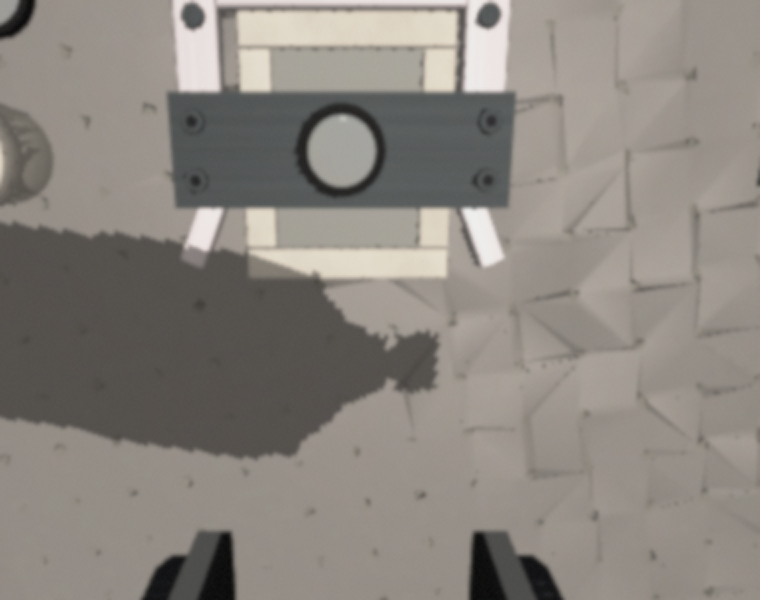

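The picture shows the plate square between the rails, front edge at the stop (crop row 10) and rear edge at crop row 277, with the gripper clear.

```bash
python3 -c "
from station import *;print(finish_job())"
```

```text
the job is handed in; nothing more can be done
None
```

I pushed the white-framed plate flat under the bridge until it touched the stop. It sits square, about 1 mm off centre in the last wrist-camera measurement. The arm is clear, I didn't see anything else get moved, and the job is handed in; no verdict came back.

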